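# Meter two nuts from a scoop into the parts drawer

### The job

Pull the drawer of the small grey parts box out to its stop. Then pick up the aluminium scoop of spindle nuts, hold its open mouth low over the drawer and tilt it slowly until the two nuts on its front ramp slide; hold that tilt until both lie in the drawer, while the two in its rear pocket stay in the scoop. Level it and set it down upright on the bench with its two nuts, leaving the drawer out and the other things alone.

Things in the scene. Friction and masses are not known exactly. Their poses are not given: they have to be found in the camera images.
- parts_box_drawer0 (a joint): the drawer of the parts box, a grey painted box 190 deep x 140 wide x 75 mm high on the bench; 0 = shut, grows as the drawer comes out toward the robot, 0.126 m = at its stop. Slides with about 1 N of friction and stays where it is left.
- parts_box_drawer0_handle (a point): middle of the drawer's bar handle: a level round bar 11 mm thick, 70 mm long in y, 35 mm in front of the drawer front, 42 mm above the bench, 34 mm below the top of the box. Two 8 mm standoffs, 30 mm either side, join it to the front. -x of this frame is the way the drawer opens.
- drawer_floor (a point): point on the drawer's floor, moves with it, axes as the handle's. With the drawer out, it is the middle of the part that shows, which reaches 60 mm to -x (drawer front) and 60 mm to +x (front of the box) and is 98 mm wide inside. The floor is 22 mm above the bench; the side walls rise 31 mm above this point, the front 40 mm.
- scoop_centre (a point): centre of the aluminium scoop, a straight open-topped trough 123 long (x), 40 wide (y), 38 mm high (z), walls 3 mm; 19 mm above its underside. +x points to its open mouth, 60 mm from here; -x is the closed back. Weighs about 0.16 kg empty, centre of mass near this point; grip the flat side walls across y here.
- scoop: the same scoop, same axes, origin at the centre of its underside. Floor: a crest half-way (x = 0), from which the front ramp falls 8 degrees to the mouth and the rear pocket 14 degrees to the back. Tipped mouth-down by 18 to 28 degrees (friction varies) the nuts on the ramp start to slide; those in the pocket need about 22 degrees more.
- nut_1_centre (a point): centre of the steel hexagon nut nearest the mouth, 24 mm over flats, 27 mm over corners, 13 mm high, about 50 g (0.5 N), lying flat on the front ramp
- nut_2_centre (a point): centre of the second nut, same size, on the front ramp behind nut_1
- nut_3_centre (a point): centre of the third nut, same size, in the rear pocket
- nut_4_centre (a point): centre of the fourth nut, same size, in the rear pocket at the back wall
- lap_spindle (a point): keep clear: half-way up the fixed gem lap's upright spindle at the left, 35 mm thick, about 0.3 m high under a heavy head, on a flat disc 300 mm across. A facetting mast (0.32 m high) stands 0.25 m to its right, and a 60 mm square steel post, 0.47 m high, 0.46 m to its right and 50 mm further back.
- film_can: bystander: black canister 34 mm across, 51 mm high; origin under its centre
- gem_box: bystander: round clear gem box 44 mm across, 20 mm high; origin under its centre
- wood_block: bystander: small wooden block 26 x 52 x 18 mm; origin under its centre
Not all that is in view belongs to the job. What is shaped like the scoop but blue is not meant.

How it is judged:
On the way, in this order (a step that is already met when the one before it is completed fails the run):
1. the drawer is out to its stop, with the scoop still standing on the bench (value of joint parts_box_drawer0 above 0.1196 m and height (world z) of scoop below 0.005 m), for 0.2 s.
2. the scoop is held tilted low over the drawer (its centre less than 0.2 m above the drawer floor), nuts 1 and 2 lie in the drawer, nuts 3 and 4 are still in the scoop (angle between scoop's own z axis and vertical above 0.17 rad and z of scoop_centre in the frame of drawer_floor between 0.03 and 0.2 m and x of nut_1_centre in the frame of drawer_floor between -0.06 and 0.085 m and y of nut_1_centre in the frame of drawer_floor between -0.049 and 0.049 m and z of nut_1_centre in the frame of drawer_floor between -0.002 and 0.035 m and x of nut_2_centre in the frame of drawer_floor between -0.06 and 0.085 m and y of nut_2_centre in the frame of drawer_floor between -0.049 and 0.049 m and z of nut_2_centre in the frame of drawer_floor between -0.002 and 0.035 m and x of nut_3_centre in the frame of scoop_centre between -0.062 and 0.062 m and y of nut_3_centre in the frame of scoop_centre between -0.018 and 0.018 m and z of nut_3_centre in the frame of scoop_centre between -0.019 and 0.02 m and x of nut_4_centre in the frame of scoop_centre between -0.062 and 0.062 m and y of nut_4_centre in the frame of scoop_centre between -0.018 and 0.018 m and z of nut_4_centre in the frame of scoop_centre between -0.019 and 0.02 m), for 0.2 s.
At the end, for the whole second after the job is handed in: The drawer is out to within 12 mm of its stop with nuts 1 and 2 lying in it; the scoop stands upright on the bench (within 4 mm of the bench top, 3 degrees of level), at rest, with nuts 3 and 4 still in it (value of joint parts_box_drawer0 above 0.1136 m and x of nut_1_centre in the frame of drawer_floor between -0.06 and 0.085 m and y of nut_1_centre in the frame of drawer_floor between -0.049 and 0.049 m and z of nut_1_centre in the frame of drawer_floor between -0.002 and 0.035 m and x of nut_2_centre in the frame of drawer_floor between -0.06 and 0.085 m and y of nut_2_centre in the frame of drawer_floor between -0.049 and 0.049 m and z of nut_2_centre in the frame of drawer_floor between -0.002 and 0.035 m and x of nut_3_centre in the frame of scoop_centre between -0.062 and 0.062 m and y of nut_3_centre in the frame of scoop_centre between -0.018 and 0.018 m and z of nut_3_centre in the frame of scoop_centre between -0.019 and 0.02 m and x of nut_4_centre in the frame of scoop_centre between -0.062 and 0.062 m and y of nut_4_centre in the frame of scoop_centre between -0.018 and 0.018 m and z of nut_4_centre in the frame of scoop_centre between -0.019 and 0.02 m and height (world z) of scoop between -0.004 and 0.004 m and angle between scoop's own z axis and vertical below 0.06 rad and linear speed of scoop below 0.02 m/s and angular speed of scoop below 0.2 rad/s); the robot touches nothing.
It fails at once if a bystander (canister, gem box, wooden block) is moved by more than 25 mm (distance of any of film_can, gem_box, wood_block from where it was at the start of the episode above 0.025 m).
It fails at once if the scoop is swung faster than 1.5 rad/s while it is tilted by more than 10 degrees and nut 1 is not yet in the drawer (angle between scoop's own z axis and vertical above 0.17 rad and angular speed of scoop above 1.5 rad/s and not (x of nut_1_centre in the frame of drawer_floor between -0.06 and 0.085 m and y of nut_1_centre in the frame of drawer_floor between -0.049 and 0.049 m and z of nut_1_centre in the frame of drawer_floor between -0.002 and 0.035 m)).
It also fails if it takes over 72 s, if anything falls off the work surface, if the arm or the gripper's body presses on something with over 40 N, if the wrist force passes 120 N, or if a joint passes its speed limit or range.

### The arm

A 6-joint arm with a two-finger parallel gripper is mounted at the origin on a cart in front of the work surface, level with it; the furniture and walls round the work are solid. World frame = base frame: x ahead of the robot, y to its left, z up, the work surface at z = 0. Lengths are in m, angles in rad, forces in N, time in s.
With the tool pointing down it reaches from about 0.375 to 0.9 m from the base axis. Payload 3.1 kg.
Tool frame: the origin (TCP) lies on the centre line of the jaws, within the pads' length; the fingertips stand 8 mm ahead of it and the grasp point (between the pads) lies 11 mm behind it (robot.tip_extent is the distance from the TCP to the fingertips, in m); y points along the fingers, z is the direction in which the jaws open and shut, and the axes are right-handed (so a half turn about y gives the same grasp; the last joint's range is limited). The gripper opens to 87 mm and grips with 3 to 60 N. Pads are 19 mm wide; open, the fingers measure 117 mm over their backs; the gripper's body (75 mm by 190 mm) begins 51 mm behind the grasp point.
Start: joints at [0.947, 0.527, 1.433, -0, 1.181, -0.178], TCP at [0.269, 0.564, 0.231] pointing down, gripper open.
Joint ranges: [-3.08, 3.08], [-0.75, 2.2], [0.22, 2.44], [-1.43, 4.57], [0, 2.65], [-2.85, 2.85]. Speed limits (rad/s): [2.79, 2.79, 3.14, 3.14, 3.14, 3.14].

### API

Orientations are given as a unit quaternion [x, y, z, w].
In Python, from rig import robot gives the robot as it stands.
- The arm moves only by the shell command python3 -m crank 'ROWS' [FORCE]. ROWS is JSON, a list that holds one entry, the list of rows, each a list of 7 numbers: the turn, a rotation vector about the tool's x, y, z in degrees, then the shift along the tool's x, y, z in m, then the opening in per cent of the stroke, from 0 (shut) to 100 (fully open). In form: [[[ax, ay, az, dx, dy, dz, gripper], ...]]. A call has exactly 5 rows; each row shifts and turns the commanded pose from where the row before left it, along the tool's axes as they then stand; what a row does not reach is not made up. A row lasts 1/8 s, in which the tool goes at most 62.5 mm and 10.7 degrees, less where a joint would pass 70% of its speed; a pose out of reach is approached as far as the arm can. A call with a gripper value outside its range is refused whole. The fingers move at their own pace and stop on an object; FORCE is the grip in N (left out, the last holds). Time passes only in rows, so rows that do not move let the fingers close, or fill a call up. It gives the time, the measured TCP pose, the force and the opening at its end, in the units of the state.
- robot.get_obs(): the state, without advancing time (a new reading comes with each control period).
- robot.camera(name): name is "side" or "top"; returns a dict with "img" (384x512x3 uint8, red, green, blue), "K" (3x3 intrinsics, pixels), "R" (3x3) and "t" (3): a world point X has camera coordinates R X + t. Camera axes: x right, y down, z forward; pixel columns grow to the right and rows downward; lengths in m; the calibration is good to about 2 mm. A picture is of the moment at which its call begins. There is no depth.
- robot.hand_in(): hands the job in, once; it reports no verdict.
Trained networks look in a picture, given as the dict that the camera call returned (one of the last four; its "shot" number tells which), for a name from the list of things; names that differ only in an ending like _2 or _b are one class to them, and where a whole thing is asked for, a point or a joint stands for the part that bears it (a point fixed in the world has none). Each returns a list of dicts, best first, with "conf" (0 to 1); they miss things now and then, are a little off and sometimes report something else, mostly with a low value. They report only what shows in the picture. A call takes as long as a camera call. They do not tell look-alikes from the thing itself.
- robot.spot_in(picture, thing): "at" ([row, column] in pixels, amid what is visible of it).
The state is a dict: "time": time; "q": joint angles; "joint_velocities": joint speeds; "joint_torque": joint torques, N m; "position": TCP position; "tool_rot": TCP orientation; "ft_force": force on the tool from outside, world axes, zero at the start; "moment": the same for the moment, N m; "grip_width": finger opening in m.
Only numpy, scipy, OpenCV 4.12 (cv2) and the standard library are available. Lean on these libraries where they do the work, as an engineer would, in place of code of your own. Each camera call takes 0.05 s, during which the arm holds its last target.

## Working session

There is one attempt and no reset: what is moved stays moved. The work goes in short steps, Python scripts to look and compute and a shell command to move; the robot and the scene stay as the last step left them, time stands still between calls to the robot, and variables do not carry over. Pictures are saved under pics/ and viewed, and the job is handed in when it is done.

```bash
ls; mkdir -p pics; python3 - <<'E'
from rig import robot
import cv2,json
o=robot.get_obs(); print({k:(v if not hasattr(v,'tolist') else v.tolist()) for k,v in o.items()}, robot.tip_extent)
for n in("side","top"):
    c=robot.camera(n); cv2.imwrite(f"pics/{n}0.png",cv2.resize(c["img"][:,:,::-1],None,fx=1.5,fy=1.5,interpolation=cv2.INTER_CUBIC))
    print(n,c["K"],c["R"],c["t"],c["shot"])
    for t in ["parts_box_drawer0","parts_box_drawer0_handle","drawer_floor","scoop","scoop_centre","nut_1_centre","film_can","gem_box","wood_block","lap_spindle"]:
        print(t,[( [round(float(x)) for x in d["at"]],round(d["conf"],2)) for d in robot.spot_in(c,t)])
E
```

```text
pics
{'time': 0.0, 'q': [0.9465021289162497, 0.5284877318889677, 1.433910257011757, -6.2132668602420015e-06, 1.181404935192662, -0.17849872022668284], 'joint_velocities': [-8.525772989907875e-05, -0.00033456862789239377, -0.0004759647090108117, -0.0023013057299871667, -0.0014895364646587855, -0.000739293066212147], 'joint_torque': [0.0002590660733403638, -44.00370240211487, -17.659077644348145, 0.06329208612442017, 0.05820503574796021, -0.00017287770788243506], 'position': [0.2690285838242217, 0.5633321693430091, 0.22955584971071816], 'tool_rot': [0.6903335461723303, -0.156613154408771, 0.15600626381711621, -0.6888932867615227], 'ft_force': [0.11581149036734527, 0.2570592492103498, -0.1660564864880578], 'moment': [0.02537592750323479, 0.0317217560565013, -0.005573739367283436], 'grip_width': 0.08687290130650176} 0.008
side [[376.16165363   0.         251.20739908]
 [  0.         376.16165363 189.93112969]
 [  0.           0.           1.        ]] [[ 0.82211332 -0.56904305 -0.01787987]
 [-0.24398301 -0.32376639 -0.91413764]
 [ 0.51439477  0.75588711 -0.4050095 ]] [-0.47832279  0.229736    0.73913182] 1
parts_box_drawer0 [([271, 358], 0.69)]
parts_box_drawer0_handle [([273, 360], 0.64)]
drawer_floor [([274, 360], 0.73)]
scoop [([227, 200], 0.94), ([255, 246], 0.69)]
scoop_centre [([227, 201], 0.94), ([253, 246], 0.71), ([226, 199], 0.56)]
nut_1_centre [([228, 201], 0.64)]
film_can [([220, 252], 0.53), ([247, 289], 0.48)]
gem_box [([208, 230], 0.67)]
wood_block [([243, 292], 0.49)]Traceback (most recent call last):
  File "<stdin>", line 8, in <module>
ValueError: it knows: drawer_floor, film_can, gem_box, nut_1_centre, nut_2_centre, nut_3_centre, nut_4_centre, parts_box_drawer, parts_box_drawer0_handle, scoop, scoop_centre, wood_block
```

```bash
python3 - <<'E'
from rig import robot
import cv2,json
for n in("top",):
    c=robot.camera(n); cv2.imwrite(f"pics/{n}0.png",cv2.resize(c["img"][:,:,::-1],None,fx=1.5,fy=1.5,interpolation=cv2.INTER_CUBIC))
    print(n,c["K"],c["R"],c["t"],c["shot"])
    for t in ["parts_box_drawer0","parts_box_drawer0_handle","drawer_floor","scoop","scoop_centre","nut_1_centre","film_can","gem_box","wood_block"]:
        print(t,[( [round(float(x)) for x in d["at"]],round(d["conf"],2)) for d in robot.spot_in(c,t)])
E
```

```text
top [[400.68080683   0.         258.59741838]
 [  0.         400.68080683 197.74185578]
 [  0.           0.           1.        ]] [[-0.00676811 -0.99957317 -0.02841966]
 [-0.99423918  0.00976676 -0.10673827]
 [ 0.10697028  0.02753353 -0.99388091]] [-1.93251490e-04  5.49251737e-01  1.09982172e+00] 2
parts_box_drawer0 [([179, 387], 0.96), ([236, 261], 0.4)]
parts_box_drawer0_handle [([177, 386], 0.85)]
drawer_floor [([180, 385], 0.86)]
scoop [([234, 247], 0.85), ([231, 310], 0.85)]
scoop_centre [([234, 244], 0.94)]
nut_1_centre []
film_can []
gem_box [([193, 234], 0.77)]
wood_block [([186, 315], 0.72)]
```

View pics/side0.png

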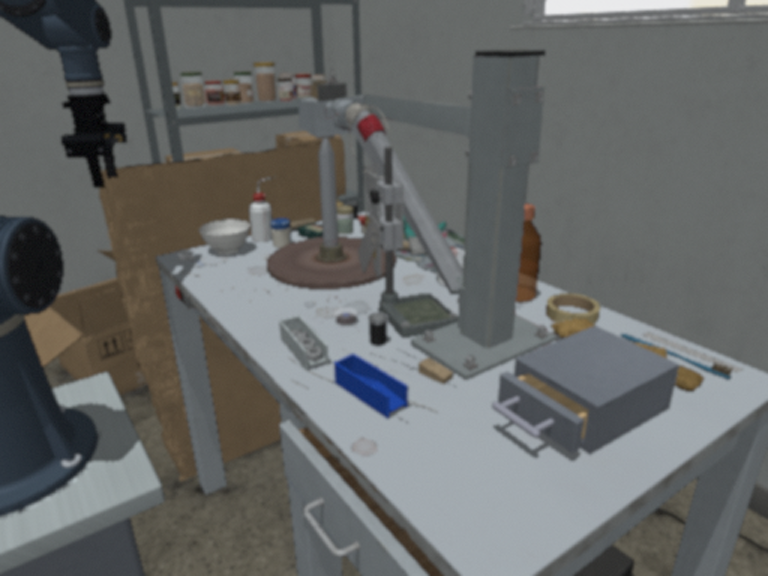

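View pics/top0.png

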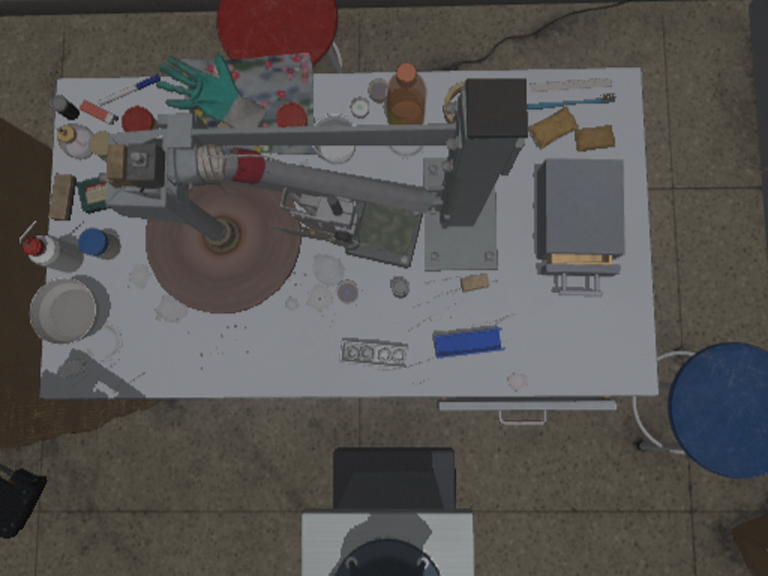

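The parts box is at the right: (580,215) in the top view, handle bar near (577,291), drawer slightly ajar. The grey scoop with four nuts is at (374,352), and the blue look-alike at (467,342). I'll zoom in next.

```bash
cat > h.py <<'E'
import numpy as np,cv2
def ray(c,rc):
    K,R,t=[np.array(c[k]) for k in "KRt"]
    d=R.T@np.linalg.inv(K)@np.array([rc[1],rc[0],1.]); return -R.T@t,d
def at_z(c,rc,z):
    o,d=ray(c,rc); return o+d*(z-o[2])/d[2]
def proj(c,X):
    p=np.array(c["K"])@(np.array(c["R"])@np.array(X)+np.array(c["t"])); return p[1]/p[2],p[0]/p[2]
def crop(c,r0,r1,c0,c1,name,f=6):
    im=cv2.resize(np.ascontiguousarray(c["img"][r0:r1,c0:c1,::-1]),None,fx=f,fy=f,interpolation=cv2.INTER_CUBIC)
    cv2.imwrite("pics/"+name,im)
E
python3 - <<'E'
from rig import robot
from h import *
c=robot.camera("top"); crop(c,215,250,215,345,"t_scoop.png",6); crop(c,100,205,340,430,"t_box.png",5)
s=robot.camera("side"); crop(s,195,285,170,280,"s_scoop.png",7); crop(s,215,310,320,460,"s_box.png",5)
import pickle; pickle.dump((c,s),open("c0.pkl","wb"))
E
```

```text
(no output)
```

View pics/t_scoop.png

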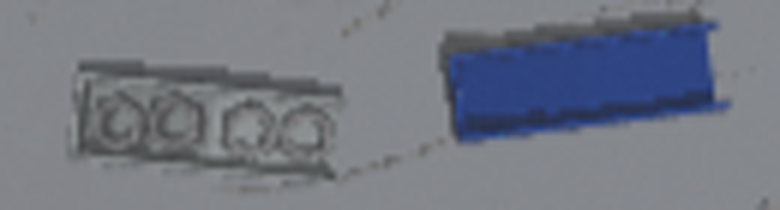

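View pics/t_box.png

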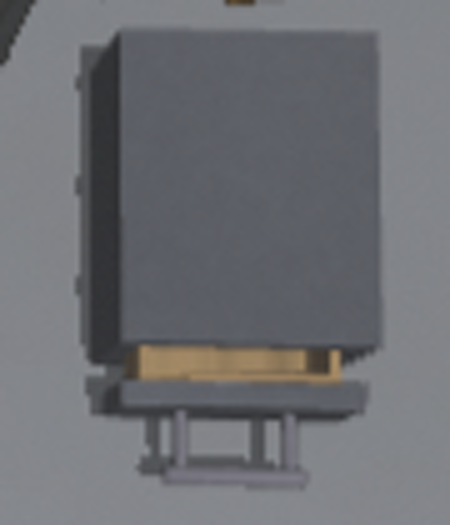

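View pics/s_scoop.png

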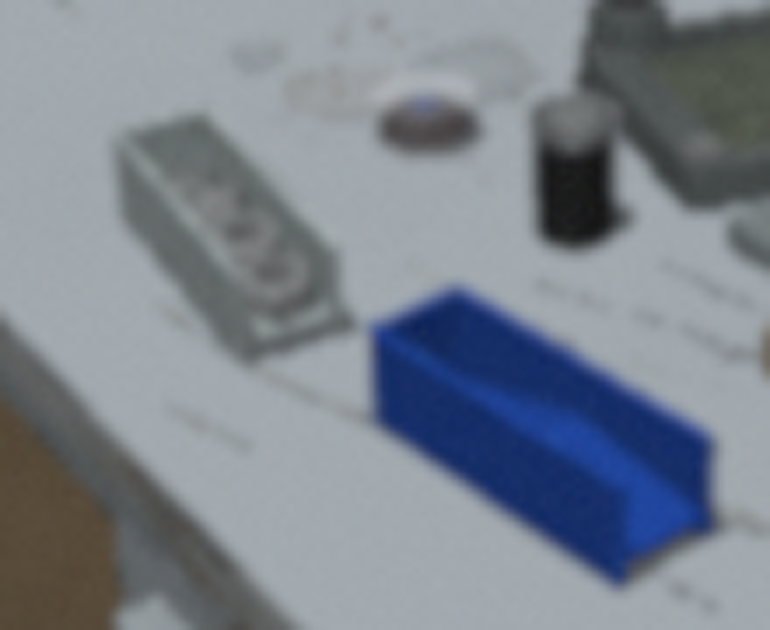

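View pics/s_box.png

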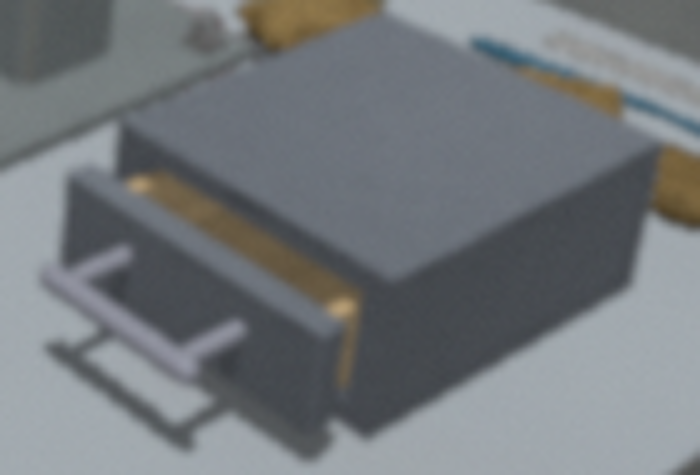

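```bash
python3 - <<'E'
from h import *
import pickle
c,s=pickle.load(open("c0.pkl","rb"))
np.set_printoptions(precision=4,suppress=True)
T=lambda x,y,z,f=5,r0=100,c0=340:at_z(c,(r0+(y+.5)/f-.5,c0+(x+.5)/f-.5),z)
L,Rr=T(165,475,.042),T(307,481,.042); print("handle",L,Rr,(L+Rr)/2)
for p in[(122,347),(380,348),(120,30),(377,33)]: print("boxtop",T(*p,.076))
S=lambda x,y,z:T(x,y,z,6,215,215)
for p in[(80,64),(342,92),(78,152),(332,176)]: print("scoop rim",S(*p,.038))
for p in[(120,122),(175,122),(248,128),(303,132)]: print("nut",S(*p,.025))
# side view: mouth etc
W=lambda x,y,z:at_z(s,(195+(y+.5)/7-.5,170+(x+.5)/7-.5),z)
for p,z in[((118,140),.038),((205,115),.038),((335,260),.038),((250,355),0.0),((350,322),0.0)]: print("side scoop",W(*p,z))
V=lambda x,y,z:at_z(s,(215+(y+.5)/5-.5,320+(x+.5)/5-.5),z)
print("side handle",V(45,275,.042),V(190,370,.042))
for n,p,z in [("can",(220,252),.025),("gem",(208,230),.01),("wood",(246,291),.009)]: print(n,at_z(s,p,z))
print("gem top",at_z(c,(193,232),.01),"wood",at_z(c,(187.5,316.5),.018),"can",at_z(c,(190,266),.051))
print("post base",at_z(c,(510/3,460*2/3),0))
E
```

```text
handle [ 0.5535 -0.3207  0.042 ] [ 0.5494 -0.3983  0.042 ] [ 0.5515 -0.3595  0.042 ]
boxtop [ 0.6195 -0.2914  0.076 ]
boxtop [ 0.6173 -0.4293  0.076 ]
boxtop [ 0.7961 -0.2965  0.076 ]
boxtop [ 0.7921 -0.4361  0.076 ]
scoop rim [0.4722 0.0809 0.038 ]
scoop rim [ 0.4583 -0.0404  0.038 ]
scoop rim [0.4316 0.0818 0.038 ]
scoop rim [ 0.4198 -0.0354  0.038 ]
nut [0.4455 0.0635 0.025 ]
nut [0.4453 0.0377 0.025 ]
nut [0.4422 0.0036 0.025 ]
nut [ 0.4402 -0.022   0.025 ]
side scoop [0.4267 0.078  0.038 ]
side scoop [0.4631 0.0768 0.038 ]
side scoop [ 0.4481 -0.0498  0.038 ]
side scoop [ 0.4215 -0.0317  0.    ]
side scoop [ 0.4613 -0.0335  0.    ]
side handle [ 0.5504 -0.3221  0.042 ] [ 0.5512 -0.3964  0.042 ]
can [ 0.5633 -0.0312  0.025 ]
gem [0.5691 0.0899 0.01  ]
wood [ 0.5807 -0.1703  0.009 ]
gem top [0.5658 0.0722 0.01  ] wood [ 0.5781 -0.1693  0.018 ] can [ 0.5683 -0.026   0.051 ]
post base [ 0.632  -0.1441  0.    ]
```

```bash
cat >> h.py <<'E'
from scipy.spatial.transform import Rotation as Ro
np.set_printoptions(precision=4,suppress=True)
def st():
    from rig import robot
    o=robot.get_obs(); return o,np.array(o["position"]),Ro.from_quat(o["tool_rot"])
def show():
    o,p,R=st(); print("t",o["time"],"p",p,"F",np.array(o["ft_force"]),"w",o["grip_width"],"q",np.array(o["q"])); print("axes cols",R.as_matrix()); return o,p,R
def mv(target,zdir=None):
    "relative shift in current tool axes; turn about tool to make tool y down & z along zdir"
    o,p,R=st(); print("shift(tool now)",R.inv().apply(np.array(target)-p))
    if zdir is not None:
        z=np.array([zdir[0],zdir[1],0.]);z/=np.linalg.norm(z);y=np.array([0,0,-1.]);G=Ro.from_matrix(np.c_[np.cross(y,z),y,z])
        print("turn deg",np.degrees((R.inv()*G).as_rotvec()),"shift in goal axes",G.inv().apply(np.array(target)-p))
E
python3 -c "
from h import *
show()
mv([.40,.25,.23],[1,-.026]); mv([.40,.25,.23],[-1,.026]); mv([.44,-.36,.2],[1,-.026])"
```

```text
t 1.1 p [0.2695 0.5639 0.2306] F [-0.5137  0.1466  0.5692] w 0.08737919783036918 q [ 0.9465  0.5275  1.4327 -0.      1.1814 -0.1785]
axes cols [[ 0.9023  0.      0.4311]
 [-0.4311  0.      0.9023]
 [ 0.     -1.      0.    ]]
shift(tool now) [ 0.2531  0.0006 -0.2269]
turn deg [-0.0014 65.9492  0.0007] shift in goal axes [0.3104 0.0006 0.1387]
shift(tool now) [ 0.2531  0.0006 -0.2269]
turn deg [   0.0008 -114.0508    0.0016] shift in goal axes [-0.3104  0.0006 -0.1387]
shift(tool now) [ 0.5522  0.0306 -0.7601]
turn deg [-0.0014 65.9492  0.0007] shift in goal axes [0.9192 0.0306 0.1945]
```

```bash
python3 -m crank '[[[0,10,0,0.03,0,0,30],[0,10,0,0.04,0,0,30],[0,10,0,0.04,0,0,30],[0,10,0,0.04,0,0,30],[0,10,0,0.04,0,0,30]]]' 20; python3 -c "
from h import *
show(); mv([.44,-.3,.2],[1,-.026])"
```

```text
time: 1.72
position: [0.3975, 0.4289, 0.2306]
tool_rot: [-0.557, 0.435, -0.435, 0.558]
ft_force: [0.4, -0.4, -0.7]
grip_width: 0.0451
t 1.725 p [0.3975 0.4289 0.2306] F [ 0.4018 -0.4392 -0.6951] w 0.0450573495343174 q [ 0.6325  0.4727  1.5367 -0.0002  1.1312  0.3861]
axes cols [[ 0.2439  0.0008  0.9698]
 [-0.9698  0.0004  0.2439]
 [-0.0002 -1.      0.0009]]
shift(tool now) [ 0.7173  0.0303 -0.1366]
turn deg [-0.049  15.6076 -0.0177] shift in goal axes [0.7275 0.0306 0.0614]
```

```bash
python3 -m crank '[[[0,8,0,0.05,0,0,28],[0,7.6,0,0.055,0,0,28],[0,0,0,0.055,0,0,28],[0,0,0,0.055,0,0,28],[0,0,0,0.055,0,0,28]]]'; python3 -m crank '[[[0,0,0,0.055,0,0.005,28],[0,0,0,0.055,0,0.005,28],[0,0,0,0.055,0,0.005,28],[0,0,0,0.055,0,0.005,28],[0,0,0,0.055,0,0.005,28]]]';  python3 -c "
from h import *
show(); mv([.551,-.3595,.034],[1,-.026])"
```

```text
time: 2.35
position: [0.4118, 0.1601, 0.2308]
tool_rot: [0.495, -0.505, 0.505, -0.495]
ft_force: [1.1, -0.2, 0.2]
grip_width: 0.0246
time: 2.98
position: [0.4313, -0.1157, 0.2309]
tool_rot: [0.495, -0.505, 0.505, -0.495]
ft_force: [0.7, -0.8, -0.4]
grip_width: 0.0243
t 2.975 p [ 0.4313 -0.1157  0.2309] F [ 0.7245 -0.822  -0.4381] w 0.024346021801952073 q [-0.5134  0.2873  1.8621  0.0003  0.991  -0.4932]
axes cols [[-0.0203  0.0012  0.9998]
 [-0.9998 -0.0004 -0.0203]
 [ 0.0004 -1.      0.0012]]
shift(tool now) [0.2412 0.1972 0.1244]
turn deg [-0.068   0.3244  0.0221] shift in goal axes [0.2406 0.1969 0.126 ]
```

```bash
python3 -m crank '[[[0,0.3,0,0.05,0,0.025,28],[0,0,0,0.05,0.015,0.025,28],[0,0,0,0.05,0.03,0.025,28],[0,0,0,0.05,0.03,0.025,28],[0,0,0,0.041,0.035,0.024,28]]]';  python3 - <<'E'
from h import *
from rig import robot
show(); mv([.551,-.3595,.034],[1,-.026])
c=robot.camera("side"); crop(c,195,310,310,450,"s1.png",5)
c=robot.camera("top"); crop(c,120,220,340,430,"t1.png",5)
E
```

```text
time: 3.6
position: [0.5497, -0.3588, 0.121]
tool_rot: [0.493, -0.506, 0.507, -0.493]
ft_force: [-0.2, -0.1, 1.0]
grip_width: 0.0245
t 3.6 p [ 0.5497 -0.3588  0.121 ] F [-0.1616 -0.0679  0.992 ] w 0.024452164089041016 q [-0.7482  0.6967  1.4415 -0.      1.0009 -0.722 ]
axes cols [[-0.0262  0.0018  0.9997]
 [-0.9997 -0.0017 -0.0262]
 [ 0.0016 -1.      0.0018]]
shift(tool now) [0.0005 0.087  0.0011]
turn deg [-0.1043 -0.0109  0.0922] shift in goal axes [0.0006 0.087  0.0013]
```

View pics/s1.png

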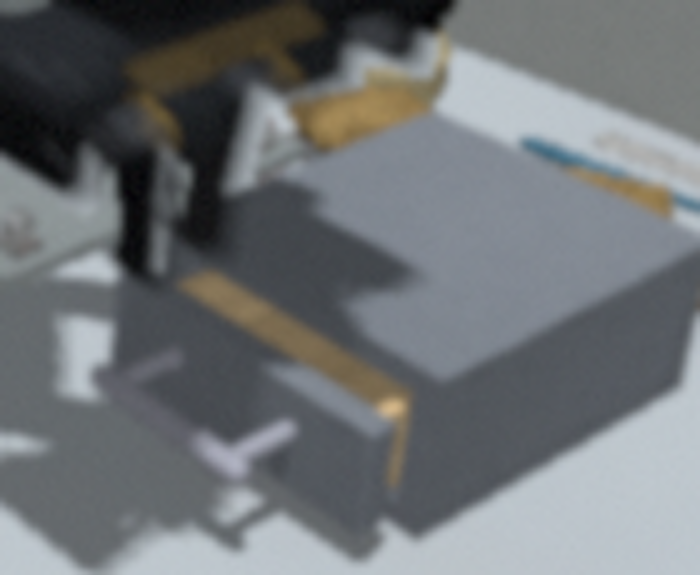

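View pics/t1.png

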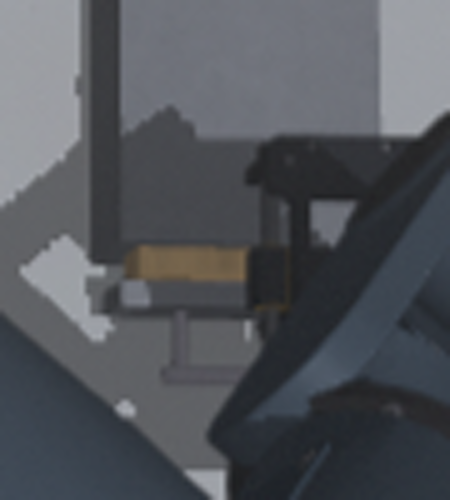

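The gripper hangs above the bar with its fingers straddling it: tips at (140,270) and (210,240) in the side crop, bar at (100,375) to (235,465). I'll lower it and then grip.

```bash
python3 -m crank '[[[0,0,0,0,0.02,0.001,28],[0,0,0,0,0.02,0,28],[0,0,0,0,0.02,0,28],[0,0,0,0,0.017,0,28],[0,0,0,0,0.01,0,28]]]'; python3 -m crank '[[[0,0,0,0,0,0,0],[0,0,0,0,0,0,0],[0,0,0,0,0,0,0],[0,0,0,0,0,0,0],[0,0,0,0,0,0,0]]]' 25; python3 -c "
from h import *
show()"
```

```text
time: 4.32
position: [0.5492, -0.3555, 0.0333]
tool_rot: [-0.494, 0.507, -0.506, 0.494]
ft_force: [0.5, 0.2, 0.2]
grip_width: 0.0244
time: 4.95
position: [0.55, -0.3565, 0.035]
tool_rot: [0.494, -0.506, 0.507, -0.494]
ft_force: [1.7, -0.6, 0.8]
grip_width: 0.0099
t 4.95 p [ 0.55   -0.3565  0.035 ] F [ 1.715  -0.6     0.8222] w 0.009941516757540014 q [-0.7453  0.815   1.4803  0.0001  0.8448 -0.72  ]
axes cols [[-0.0253  0.0011  0.9997]
 [-0.9997 -0.0009 -0.0253]
 [ 0.0009 -1.      0.0011]]
```

```bash
python3 -m crank '[[[0,0,0,0,0,-0.01,0],[0,0,0,0,0,-0.018,0],[0,0,0,0,0,-0.018,0],[0,0,0,0,0,-0.018,0],[0,0,0,0,0,-0.018,0]]]'; python3 -c "
from h import *
show()"
```

```text
time: 5.58
position: [0.4667, -0.3538, 0.035]
tool_rot: [0.494, -0.506, 0.506, -0.494]
ft_force: [0.9, -0.2, 1.2]
grip_width: 0.0098
t 5.575 p [ 0.4667 -0.3538  0.035 ] F [ 0.9119 -0.2462  1.2445] w 0.009849363600313958 q [-0.8395  0.7551  1.6678  0.0004  0.7186 -0.8144]
axes cols [[-0.0254  0.0002  0.9997]
 [-0.9997  0.0001 -0.0254]
 [-0.0001 -1.      0.0002]]
```

```bash
python3 -m crank '[[[0,0,0,0,0,-0.006,0],[0,0,0,0,0,-0.006,0],[0,0,0,0,0,-0.005,0],[0,0,0,0,0,-0.004,0],[0,0,0,0,0,-0.004,0]]]'; python3 -c "
from h import *
show()"
```

```text
time: 6.2
position: [0.4445, -0.3532, 0.035]
tool_rot: [0.492, -0.506, 0.508, -0.494]
ft_force: [12.9, 6.9, 1.5]
grip_width: 0.0102
t 6.2 p [ 0.4445 -0.3532  0.035 ] F [12.8734  6.9001  1.471 ] w 0.01016384549103058 q [-0.8697  0.7407  1.7172  0.0043  0.6808 -0.8462]
axes cols [[-0.0268  0.004   0.9996]
 [-0.9996 -0.0005 -0.0268]
 [ 0.0004 -1.      0.004 ]]
```

```bash
python3 -m crank '[[[0,0,0,0,0,-0.002,0],[0,0,0,0,0,0,0],[0,0,0,0,0,0,0],[0,0,0,0,0,0.003,0],[0,0,0,0,0,0,0]]]'; python3 -m crank '[[[0,0,0,0,0,0,28],[0,0,0,0,0,0,28],[0,0,0,0,0,0,28],[0,0,0,0,-0.02,0,28],[0,0,0,0,-0.05,0,28]]]';python3 -m crank '[[[0,0,0,0,-0.05,0,28],[0,0,0,-0.055,-0.03,-0.0,28],[0,0,0,-0.055,0,0,60],[0,0,0,-0.055,0,0,60],[0,0,0,-0.055,0,0,60]]]'; python3 - <<'E'
from h import *
from rig import robot
show(); mv([.4445,.0215,.1],[.9945,-.105])
import pickle
s=robot.camera("side"); crop(s,195,310,290,450,"s2.png",5)
c=robot.camera("top"); crop(c,120,240,200,430,"t2.png",3)
pickle.dump((c,s),open("c1.pkl","wb"))
E
```

```text
time: 6.82
position: [0.4445, -0.3531, 0.0349]
tool_rot: [0.494, -0.506, 0.506, -0.494]
ft_force: [2.7, 3.3, 6.1]
grip_width: 0.0101
time: 7.45
position: [0.4421, -0.3522, 0.1028]
tool_rot: [-0.494, 0.509, -0.504, 0.494]
ft_force: [0.5, -0.4, 0.3]
grip_width: 0.0245
time: 8.07
position: [0.4489, -0.1323, 0.1845]
tool_rot: [0.493, -0.506, 0.507, -0.493]
ft_force: [0.3, 0.2, 0.2]
grip_width: 0.0462
t 8.075 p [ 0.4489 -0.1323  0.1845] F [0.2929 0.2418 0.2158] w 0.046212969816599725 q [-0.526   0.3897  1.8662 -0.0001  0.8854 -0.5   ]
axes cols [[-0.026   0.0003  0.9997]
 [-0.9997 -0.0003 -0.026 ]
 [ 0.0003 -1.      0.0003]]
shift(tool now) [-0.1536  0.0844 -0.0084]
turn deg [-0.0158  4.5382  0.0145] shift in goal axes [-0.1525  0.0845 -0.0205]
```

View pics/s2.png

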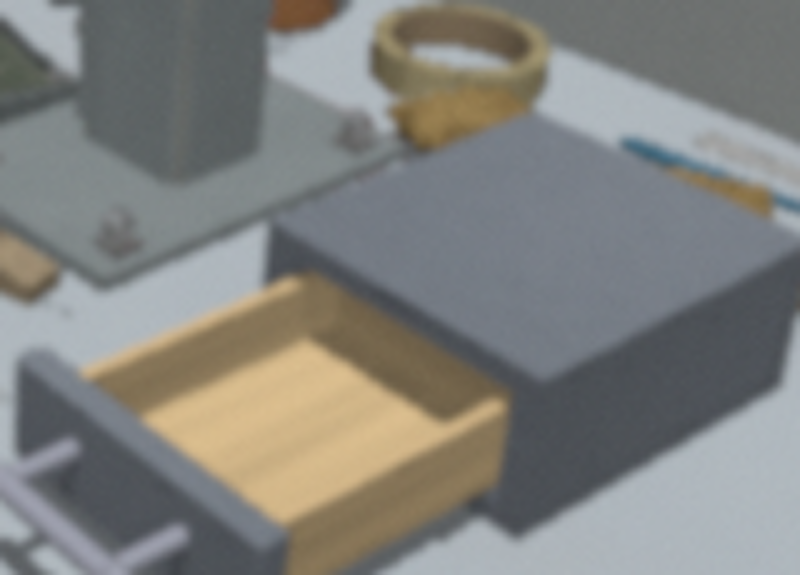

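View pics/t2.png

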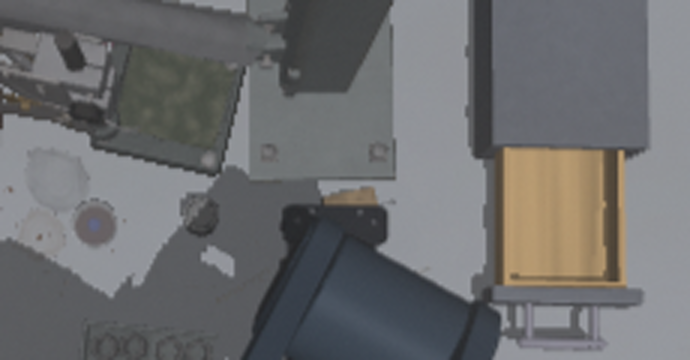

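```bash
python3 - <<'E'
from h import *
import pickle
c,s=pickle.load(open("c1.pkl","rb"))
T=lambda x,y,z:at_z(c,(120+(y+.5)/3-.5,200+(x+.5)/3-.5),z)
print("handle",T(510,338,.042),T(605,345,.042))
print("wallL rim back/front",T(500,148,.053),T(497,287,.053),"R",T(625,150,.053),T(625,290,.053))
print("front top",T(480,290,.062),T(642,291,.062))
from rig import robot
cc=robot.camera("side"); crop(cc,180,280,170,330,"s3.png",5)
for n in("drawer_floor","parts_box_drawer0_handle"):
  for im,z in((c,.022 if n[0]=="d" else .042),(s,.022 if n[0]=="d" else .042)):
    try:
      r=robot.spot_in(im,n)
      if r: print(n,at_z(im,r[0]["at"],z),r[0]["conf"])
    except Exception as e: print(e)
E
```

```text
handle [ 0.4496 -0.3088  0.042 ] [ 0.4426 -0.3945  0.042 ]
wallL rim back/front [ 0.6235 -0.3033  0.053 ] [ 0.4956 -0.2961  0.053 ] R [ 0.6203 -0.417   0.053 ] [ 0.4919 -0.4111  0.053 ]
front top [ 0.4925 -0.2786  0.062 ] [ 0.4904 -0.423   0.062 ]
drawer_floor [ 0.5444 -0.3602  0.022 ] 0.75
drawer_floor [ 0.5537 -0.3539  0.022 ] 0.87
parts_box_drawer0_handle [ 0.5473 -0.3585  0.042 ] 0.93
parts_box_drawer0_handle [ 0.5423 -0.3614  0.042 ] 0.95
```

View pics/s3.png

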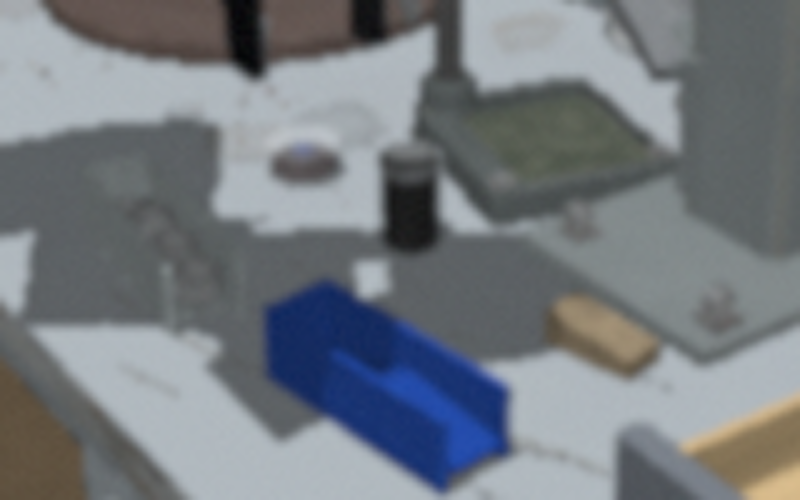

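The drawer is out (wooden floor visible, handle at x≈0.445), and the scoop and bystanders are where they were. Going to the scoop.

```bash
python3 -m crank '[[[0,4.5,0,-0.04,0,-0.004,70],[0,0,0,-0.04,0,-0.004,70],[0,0,0,-0.04,0.02,-0.004,70],[0,0,0,-0.0325,0.03,-0.0085,70],[0,0,0,0,0.034,0,70]]]'; python3 - <<'E'
from h import *
from rig import robot
show(); mv([.4445,.0215,.013],[.9945,-.105])
s=robot.camera("side"); crop(s,180,280,150,310,"s4.png",5)
c=robot.camera("top"); crop(c,180,270,190,350,"t4.png",5)
E
```

```text
time: 9.05
position: [0.4418, 0.0206, 0.0998]
tool_rot: [0.473, -0.525, 0.525, -0.474]
ft_force: [-0.2, -0.2, -0.5]
grip_width: 0.0609
t 9.05 p [0.4418 0.0206 0.0998] F [-0.1954 -0.2464 -0.484 ] w 0.060921573132145176 q [-0.2072  0.5251  2.0011  0.0001  0.6142 -0.1047]
axes cols [[-0.1024  0.0012  0.9947]
 [-0.9947 -0.0002 -0.1024]
 [ 0.0001 -1.      0.0012]]
shift(tool now) [-0.0012  0.0868  0.0025]
turn deg [-0.0692  0.1499  0.0033] shift in goal axes [-0.0012  0.0868  0.0026]
```

View pics/s4.png

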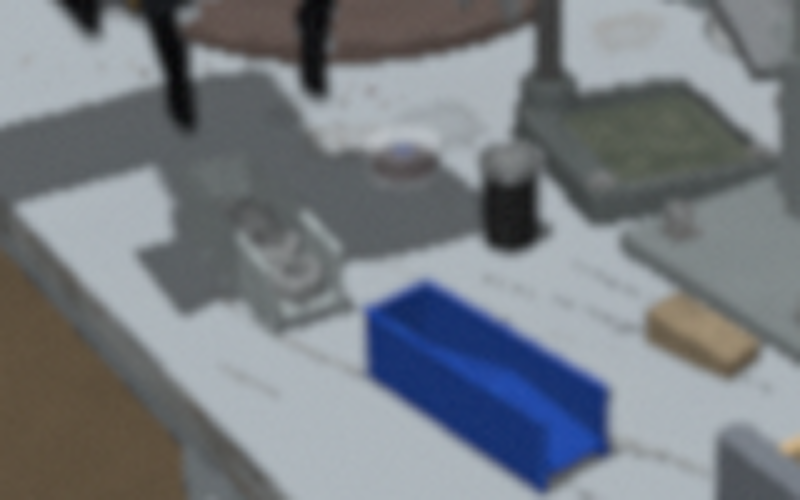

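View pics/t4.png

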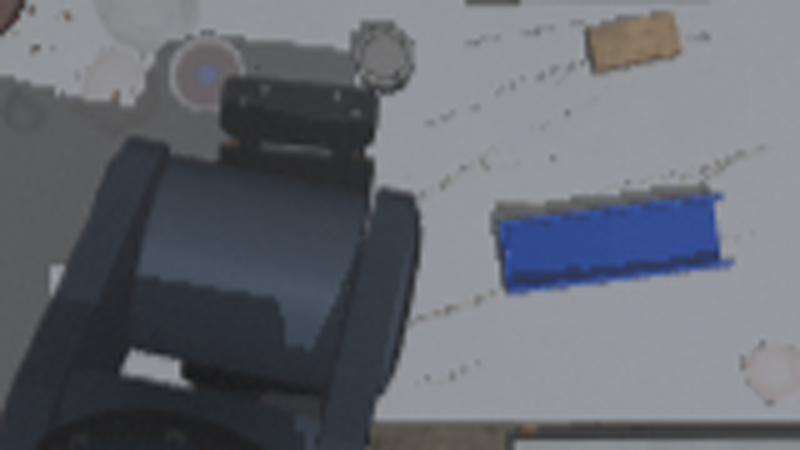

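Fingers straddle the scoop (tips at (180,125) and (315,90) in the side crop), and the gripper body will stay above the canister. Descending.

```bash
python3 -m crank '[[[0,0,0,-0.001,0.02,0.0025,70],[0,0,0,0,0.02,0,70],[0,0,0,0,0.02,0,70],[0,0,0,0,0.015,0,70],[0,0,0,0,0.01,0,70]]]'; python3 - <<'E'
from h import *
from rig import robot
show()
s=robot.camera("side"); crop(s,180,280,150,310,"s5.png",5)
E
```

```text
time: 9.78
position: [0.4454, 0.0194, 0.0154]
tool_rot: [0.472, -0.525, 0.526, -0.473]
ft_force: [0.8, -0.1, 0.1]
grip_width: 0.061
t 9.775 p [0.4454 0.0194 0.0154] F [ 0.7656 -0.0746  0.1383] w 0.06095312225868048 q [-0.2081  0.7147  2.0307 -0.0001  0.3944 -0.1021]
axes cols [[-0.1057  0.0017  0.9944]
 [-0.9944 -0.0004 -0.1057]
 [ 0.0002 -1.      0.0017]]
```

View pics/s5.png

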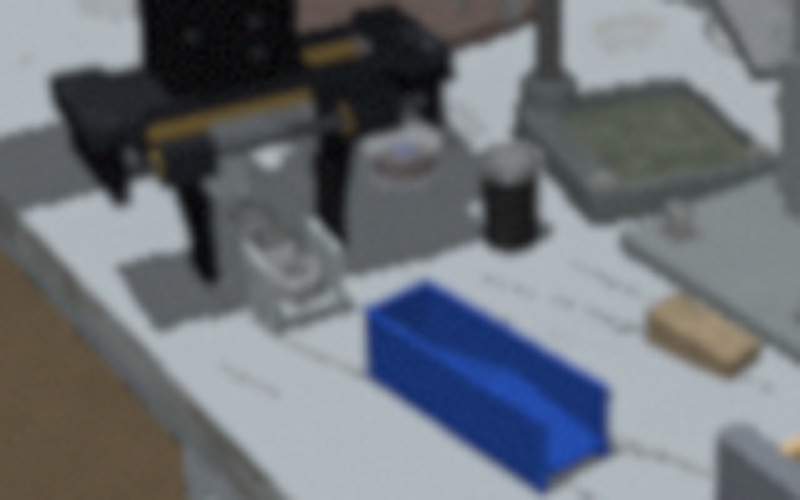

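One finger stands on each side of the scoop. Closing.

```bash
python3 -m crank '[[[0,0,0,0,0,0,42],[0,0,0,0,0,0,40],[0,0,0,0,0,0,30],[0,0,0,0,0,0,20],[0,0,0,0,0,0,10]]]' 30;python3 -m crank '[[[0,0,0,0,0,0,10],[0,0,0,0,-0.006,0,10],[0,0,0,0,-0.010,0,10],[0,0,0,0,-0.02,0,10],[0,0,0,0,-0.02,0,10]]]'; python3 - <<'E'
from h import *
from rig import robot
show()
s=robot.camera("side"); crop(s,160,280,150,310,"s6.png",5)
E
```

```text
time: 10.45
position: [0.4429, 0.021, 0.0159]
tool_rot: [-0.474, 0.526, -0.525, 0.473]
ft_force: [-3.6, -0.5, 6.0]
grip_width: 0.0397
time: 11.08
position: [0.4443, 0.0208, 0.0723]
tool_rot: [0.473, -0.525, 0.525, -0.474]
ft_force: [-0.3, -0.5, -3.6]
grip_width: 0.0393
t 11.075 p [0.4443 0.0208 0.0723] F [-0.32   -0.5097 -3.5566] w 0.039337835139665885 q [-0.2055  0.5865  2.0111  0.0002  0.5434 -0.1019]
axes cols [[-0.1035  0.0006  0.9946]
 [-0.9946 -0.     -0.1035]
 [-0.     -1.      0.0006]]
```

View pics/s6.png

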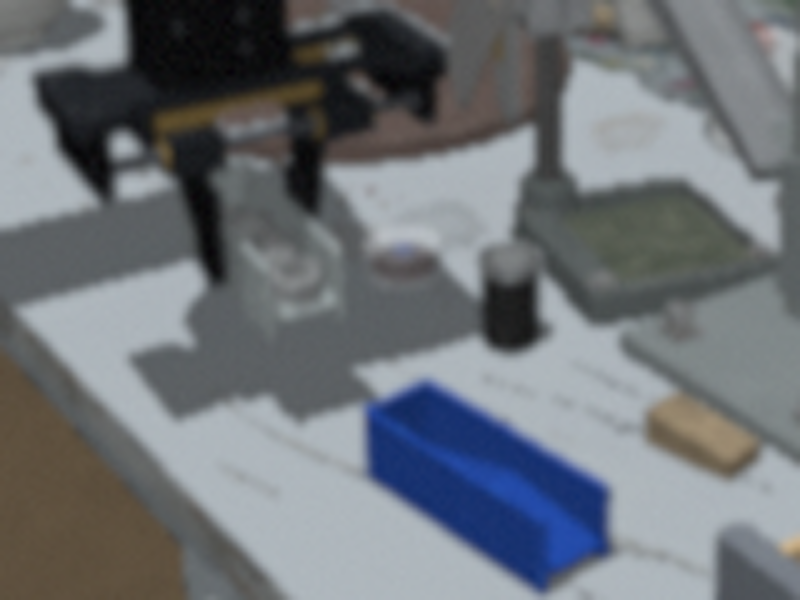

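Lifted with all nuts aboard: the force went to −3.6 N and the front nuts show at (290,265). Carrying it to the drawer gently.

```bash
python3 -m crank '[[[0,0,0,0.005,-0.02,0,10],[0,0,0,0.012,-0.02,0,10],[0,0,0,0.02,-0.02,0.005,10],[0,0,0,0.025,-0.005,0.010,10],[0,0,0,0.03,0,0.014,10]]]';python3 -m crank '[[[0,0,0,0.03,0,0.016,10],[0,0,0,0.03,0,0.016,10],[0,0,0,0.03,0,0.016,10],[0,0,0,0.03,0,0.016,10],[0,0,0,0.03,0,0.016,10]]]'; python3 - <<'E'
from h import *
show(); mv([.555,-.286,.103],[.9945,-.105])
E
```

```text
time: 11.75
position: [0.4634, -0.0741, 0.137]
tool_rot: [0.473, -0.525, 0.525, -0.474]
ft_force: [0.1, 0.2, -3.3]
grip_width: 0.0398
time: 12.38
position: [0.5274, -0.232, 0.136]
tool_rot: [-0.473, 0.526, -0.525, 0.473]
ft_force: [0.4, -1.2, -4.4]
grip_width: 0.0398
t 12.375 p [ 0.5274 -0.232   0.136 ] F [ 0.4037 -1.2008 -4.4168] w 0.03979290679942153 q [-0.6083  0.5875  1.6429  0.0002  0.9119 -0.5046]
axes cols [[-0.1037 -0.0004  0.9946]
 [-0.9946  0.0005 -0.1037]
 [-0.0005 -1.     -0.0005]]
shift(tool now) [0.0509 0.0329 0.0331]
turn deg [ 0.0261  0.0772 -0.026 ] shift in goal axes [0.0508 0.033  0.0331]
```

```bash
python3 -m crank '[[[0,0,0,0.02,0,0.012,10],[0,0,0,0.017,0.005,0.011,10],[0,0,0,0.01,0.01,0.007,10],[0,0,0,0.004,0.01,0.003,10],[0,0,0,0,0.008,0,10]]]';python3 -m crank '[[[0,0,2,0,0,0,10],[0,0,2,0,0,0,10],[0,0,2,0,0,0,10],[0,0,2,0,0,0,10],[0,0,2,0,0,0,10]]]'; python3 - <<'E'
from h import *
from rig import robot
show()
s=robot.camera("side"); crop(s,180,310,290,450,"s7.png",5)
c=robot.camera("top"); crop(c,100,220,320,440,"t7.png",5)
E
```

```text
time: 13.0
position: [0.5543, -0.2846, 0.1021]
tool_rot: [-0.474, 0.526, -0.524, 0.473]
ft_force: [-0.8, 0.5, -2.3]
grip_width: 0.0398
time: 13.62
position: [0.555, -0.2857, 0.1036]
tool_rot: [-0.425, 0.565, -0.482, 0.518]
ft_force: [-0.5, 0.3, -3.9]
grip_width: 0.0399
t 13.625 p [ 0.555  -0.2857  0.1036] F [-0.4513  0.3346 -3.8808] w 0.039852663069204666 q [-0.724   0.7138  1.484   0.1654  1.0526 -0.7101]
axes cols [[-0.102   0.0187  0.9946]
 [-0.9792  0.1744 -0.1037]
 [-0.1754 -0.9845  0.0005]]
```

View pics/s7.png

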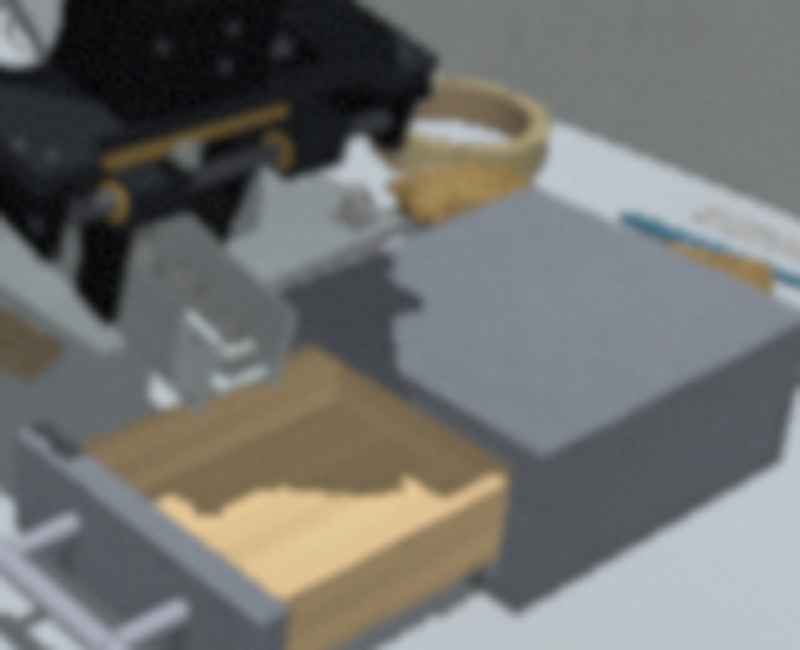

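View pics/t7.png

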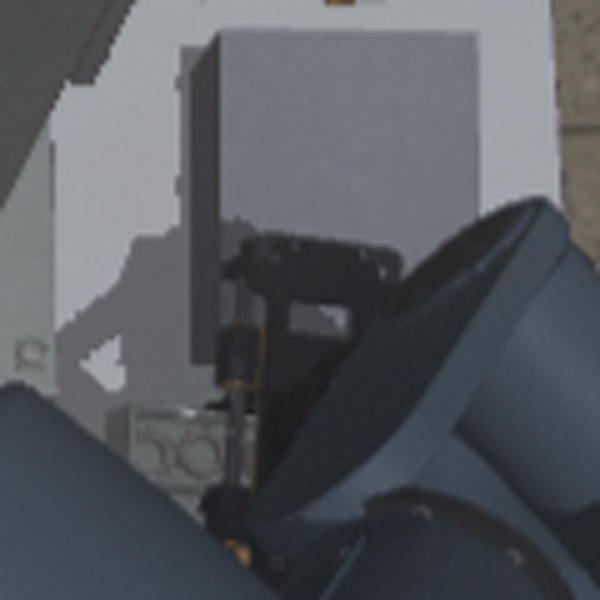

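At 10° tilt the mouth is just inside the drawer's left wall (lip at (200–290, 400–360) in the side crop), nuts still on the ramp. Continuing slowly.

```bash
cat > look.py <<'E'
import sys
from h import *
from rig import robot
o,p,R=st(); x=R.as_matrix()[:,0]; print("t",o["time"],"p",p,"tilt",np.degrees(np.arcsin(-x[2])),"Fz",o["ft_force"][2])
s=robot.camera("side"); crop(s,200,300,290,420,f"{sys.argv[1]}.png",6)
E
python3 -m crank '[[[0,0,1.6,0,0,0,10],[0,0,1.6,0,0,0,10],[0,0,1.6,0,0,0,10],[0,0,1.6,0,0,0,10],[0,0,1.6,0,0,0,10]]]';python3 look.py a1
```

```text
time: 14.35
position: [0.5549, -0.2855, 0.1033]
tool_rot: [-0.385, 0.593, -0.444, 0.55]
ft_force: [-0.4, -0.2, -2.4]
grip_width: 0.0395
t 14.35 p [ 0.5549 -0.2855  0.1033] tilt 18.094598392588495 Fz -2.3643553639844064
```

View pics/a1.png

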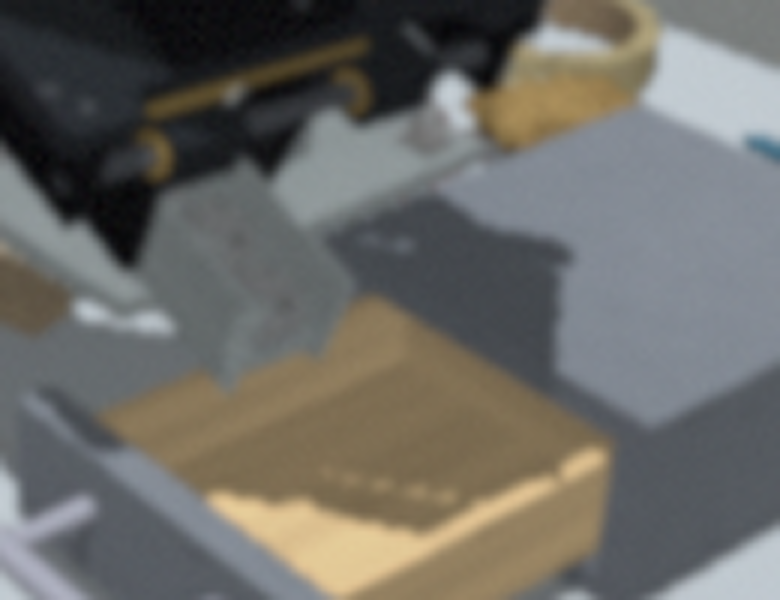

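Still nothing has moved at 18°. Now 0.6°/row.

```bash
python3 -m crank '[[[0,0,0.6,0,0,0,10],[0,0,0.6,0,0,0,10],[0,0,0.6,0,0,0,10],[0,0,0.6,0,0,0,10],[0,0,0,0,0,0,10]]]';python3 look.py a2
```

```text
time: 15.02
position: [0.5549, -0.2856, 0.1033]
tool_rot: [-0.373, 0.601, -0.433, 0.559]
ft_force: [0.1, -0.0, -3.1]
grip_width: 0.04
t 15.025 p [ 0.5549 -0.2856  0.1033] tilt 20.40019647954379 Fz -3.077694452857802
```

View pics/a2.png

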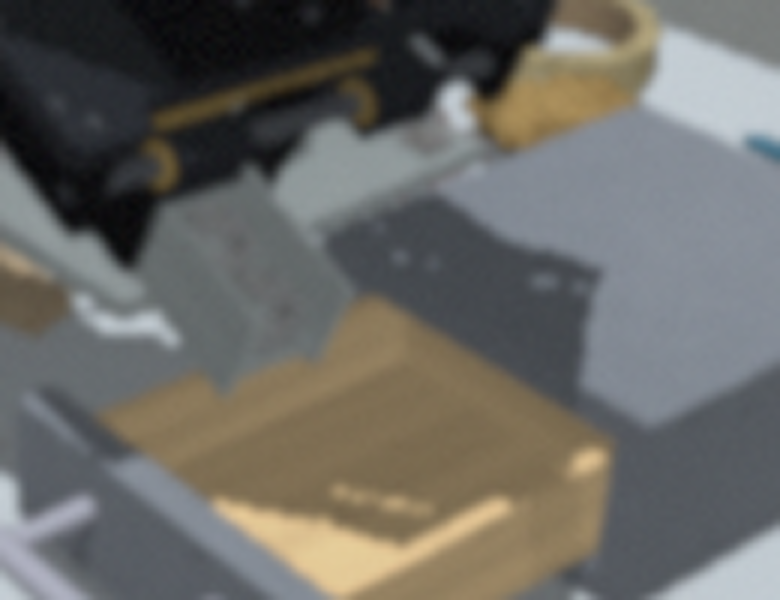

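```bash
python3 -m crank '[[[0,0,0.6,0,0,0,10],[0,0,0.6,0,0,0,10],[0,0,0.6,0,0,0,10],[0,0,0.6,0,0,0,10],[0,0,0,0,0,0,10]]]';python3 look.py a3
```

```text
time: 15.7
position: [0.5549, -0.2856, 0.1032]
tool_rot: [-0.36, 0.609, -0.421, 0.568]
ft_force: [0.1, 0.4, -3.7]
grip_width: 0.0395
t 15.7 p [ 0.5549 -0.2856  0.1032] tilt 22.811091563215637 Fz -3.722253471126435
```

View pics/a3.png

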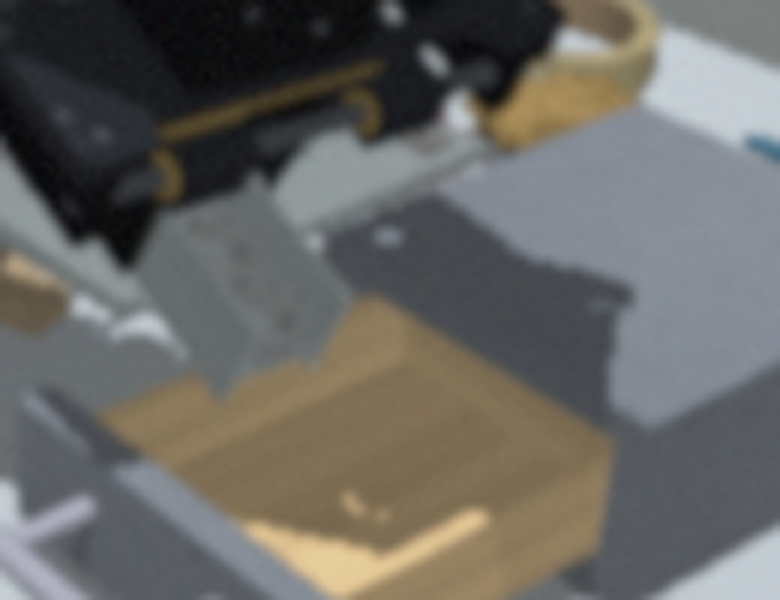

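```bash
python3 -m crank '[[[0,0,0.6,0,0,0,10],[0,0,0.6,0,0,0,10],[0,0,0.6,0,0,0,10],[0,0,0,0,0,0,10],[0,0,0,0,0,0,10]]]';python3 look.py a4
```

```text
time: 16.38
position: [0.555, -0.2854, 0.1035]
tool_rot: [-0.351, 0.614, -0.412, 0.574]
ft_force: [0.8, -0.0, -2.5]
grip_width: 0.0398
t 16.375 p [ 0.555  -0.2854  0.1035] tilt 24.595470207046244 Fz -2.5152753702173976
```

View pics/a4.png

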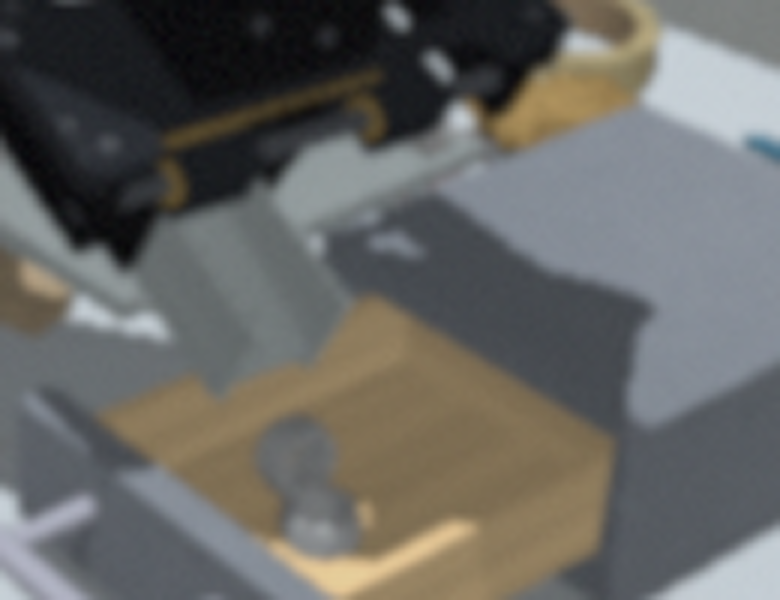

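Both front nuts are in the drawer at 24.6° ((295,450) and (320,520)), and the ramp is empty. I'll hold the tilt and confirm they are at rest.

```bash
python3 -m crank '[[[0,0,0,0,0,0,10],[0,0,0,0,0,0,10],[0,0,0,0,0,0,10],[0,0,0,0,0,0,10],[0,0,0,0,0,0,10]]]';python3 look.py a5; python3 - <<'E'
from h import *
from rig import robot
s=robot.camera("side")
for d in robot.spot_in(s,"nut_1_centre"): print(d["at"],d["conf"],at_z(s,d["at"],.029))
E
```

```text
time: 17.05
position: [0.5549, -0.2854, 0.1034]
tool_rot: [-0.351, 0.614, -0.412, 0.574]
ft_force: [0.6, -0.1, -2.1]
grip_width: 0.0397
t 17.05 p [ 0.5549 -0.2854  0.1034] tilt 24.599916453852178 Fz -2.1165800154025343
[282.3, 344.5] 0.42 [ 0.5591 -0.3581  0.029 ]
```

View pics/a5.png

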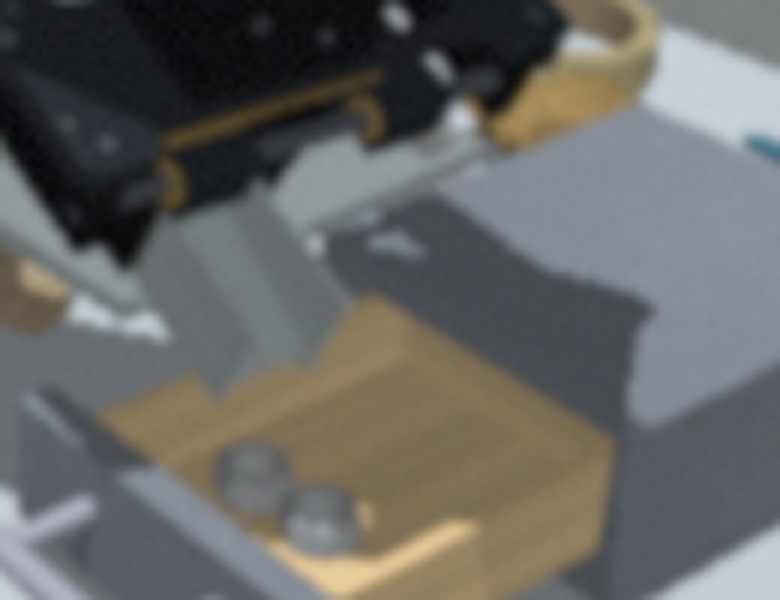

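```bash
python3 -m crank '[[[0,0,0,0,0,0,10],[0,0,0,0,0,0,10],[0,0,0,0,0,0,10],[0,0,0,0,0,0,10],[0,0,0,0,0,0,10]]]';python3 look.py a6; python3 - <<'E'
from h import *
import pickle
s=pickle.load(open("c1.pkl","rb"))[1]
for x,y in((250,478),(320,520)): 
  q=at_z(s,(200+(y+.5)/6-.5,290+(x+.5)/6-.5),.030); d=q-np.array([.558,-.357,.022]); print(q,d)
E
```

```text
time: 17.82
position: [0.5549, -0.2854, 0.1034]
tool_rot: [-0.351, 0.614, -0.412, 0.574]
ft_force: [0.1, 0.6, -2.2]
grip_width: 0.0394
t 17.825 p [ 0.5549 -0.2854  0.1034] tilt 24.597189462438923 Fz -2.16987850046534
[ 0.544  -0.3368  0.03  ] [-0.014   0.0202  0.008 ]
[ 0.5464 -0.3656  0.03  ] [-0.0116 -0.0086  0.008 ]
```

View pics/a6.png

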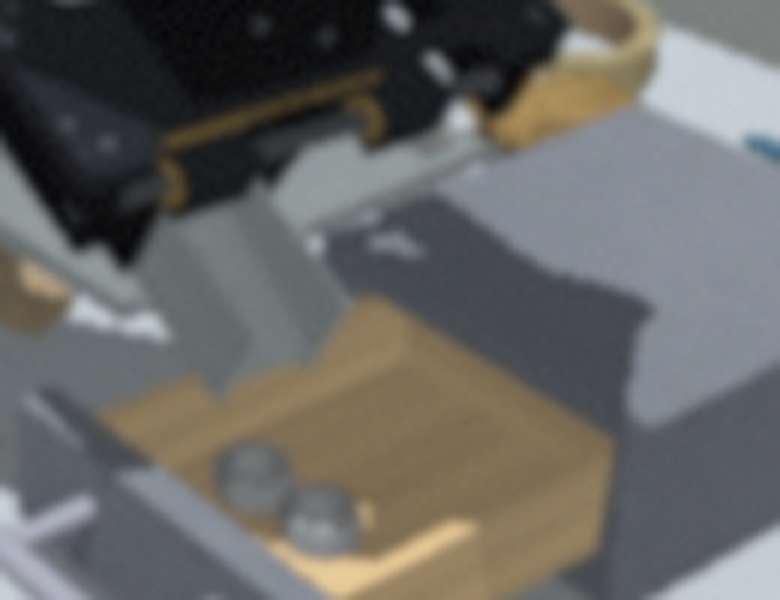

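Both nuts are at rest, within about 20 mm of the drawer floor point. Levelling, then carrying the scoop back.

```bash
python3 -m crank '[[[0,0,-3,0,0,0,10],[0,0,-4,0,0,0,10],[0,0,-5,0,0,0,10],[0,0,-5,0,0,0,10],[0,0,-4,0,0,0,10]]]';python3 -m crank '[[[0,0,-2.5,0,0,0,10],[0,0,-1.1,0,0,0,10],[0,0,0,0,-0.008,0,10],[0,0,0,0,-0.015,0,10],[0,0,0,0,-0.01,0,10]]]'; python3 -c "
from h import *
show(); mv([.444,.0208,.13],[.9945,-.105])"; python3 look.py a7
```

```text
time: 18.5
position: [0.5548, -0.2848, 0.1036]
tool_rot: [-0.457, 0.54, -0.51, 0.489]
ft_force: [0.4, -0.1, -2.4]
grip_width: 0.0399
time: 19.12
position: [0.5555, -0.2863, 0.1381]
tool_rot: [0.473, -0.525, 0.526, -0.473]
ft_force: [0.1, -0.5, -2.8]
grip_width: 0.0399
t 19.125 p [ 0.5555 -0.2863  0.1381] F [ 0.0602 -0.4834 -2.7676] w 0.03987702204541332 q [-0.6546  0.6381  1.516   0.0002  0.9853 -0.5503]
axes cols [[-0.1042  0.0019  0.9946]
 [-0.9946 -0.0012 -0.1042]
 [ 0.001  -1.      0.002 ]]
shift(tool now) [-0.2938  0.0075 -0.1429]
turn deg [-0.1127  0.0449  0.0569] shift in goal axes [-0.2937  0.0081 -0.1431]
t 19.125 p [ 0.5555 -0.2863  0.1381] tilt -0.05692107172433251 Fz -2.767613293217692
```

View pics/a7.png

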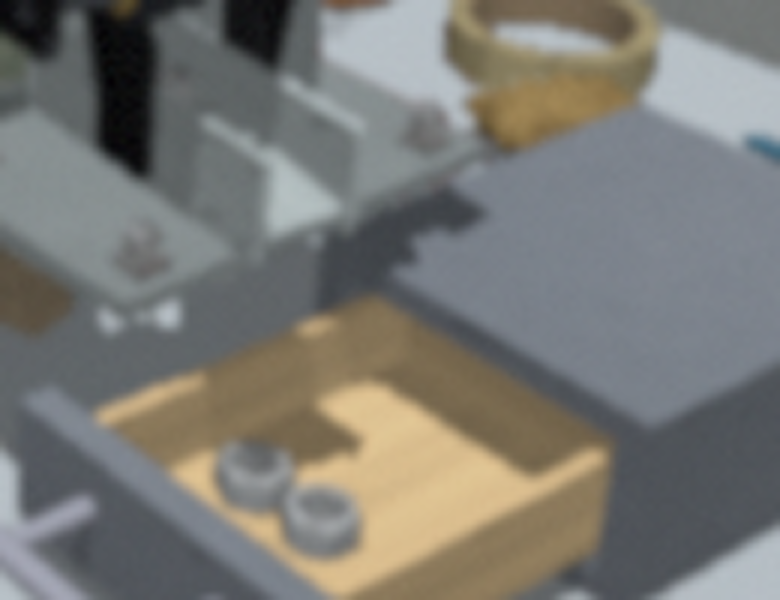

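Two nuts lie flat in the drawer at (252,472) and (322,520). Returning to the scoop's original place.

```bash
python3 -m crank '[[[0,0,0,-0.012,0,-0.006,10],[0,0,0,-0.025,0,-0.012,10],[0,0,0,-0.033,0,-0.016,10],[0,0,0,-0.033,0,-0.016,10],[0,0,0,-0.033,0,-0.016,10]]]';python3 -m crank '[[[0,0,0,-0.033,0,-0.016,10],[0,0,0,-0.033,0,-0.016,10],[0,0,0,-0.033,0,-0.016,10],[0,0,0,-0.033,0,-0.016,10],[0,0,0,-0.018,0,-0.008,10]]]'; python3 -c "
from h import *
show(); mv([.444,.0208,.017],[.9945,-.105])"
```

```text
time: 19.8
position: [0.5018, -0.1412, 0.136]
tool_rot: [-0.473, 0.526, -0.525, 0.473]
ft_force: [0.6, -0.4, -2.2]
grip_width: 0.04
time: 20.42
position: [0.4446, 0.0157, 0.1362]
tool_rot: [-0.474, 0.526, -0.524, 0.473]
ft_force: [0.6, -1.2, -2.0]
grip_width: 0.0397
t 20.425 p [0.4446 0.0157 0.1362] F [ 0.5999 -1.2003 -1.9831] w 0.03969987841933152 q [-0.2172  0.4538  1.9639  0.0005  0.7271 -0.1153]
axes cols [[-0.1021 -0.0031  0.9948]
 [-0.9948  0.001  -0.1021]
 [-0.0007 -1.     -0.0032]]
shift(tool now) [-0.0049  0.1192 -0.0007]
turn deg [ 0.1815  0.1689 -0.04  ] shift in goal axes [-0.005   0.1192 -0.0011]
```

Lower to just above the earlier grip height (TCP 0.016), then the last bit slowly.

```bash
python3 -m crank '[[[0,0,0,-0.005,0.015,0,10],[0,0,0,0,0.025,0,10],[0,0,0,0,0.03,0,10],[0,0,0,0,0.022,0,10],[0,0,0,0,0.012,0,10]]]';python3 -m crank '[[[0,0,0,0,0.006,0,10],[0,0,0,0,0.003,0,10],[0,0,0,0,0.002,0,10],[0,0,0,0,0.001,0,10],[0,0,0,0,0.0,0,10]]]'; python3 look.py a8; python3 -c "
from h import *
show()"
```

```text
time: 21.05
position: [0.4467, 0.0189, 0.0314]
tool_rot: [-0.474, 0.526, -0.525, 0.473]
ft_force: [0.2, -0.0, -2.2]
grip_width: 0.0399
time: 21.68
position: [0.4479, 0.0183, 0.0206]
tool_rot: [0.473, -0.525, 0.525, -0.474]
ft_force: [-0.4, 0.1, -2.3]
grip_width: 0.0398
t 21.675 p [0.4479 0.0183 0.0206] tilt -0.0033997462805345252 Fz -2.2983798757255336
t 21.725 p [0.448  0.0183 0.0206] F [-0.4058  0.35   -2.6818] w 0.03964666485147665 q [-0.2093  0.7038  2.0223  0.      0.4149 -0.1056]
axes cols [[-0.1036  0.0006  0.9946]
 [-0.9946 -0.0001 -0.1036]
 [ 0.0001 -1.      0.0006]]
```

```bash
python3 -m crank '[[[0,0,0,0,0.001,0,10],[0,0,0,0,0.001,0,10],[0,0,0,0,0.001,0,10],[0,0,0,0,0.001,0,10],[0,0,0,0,0.0,0,10]]]'; python3 -c "
from h import *
show()"
```

```text
time: 22.35
position: [0.4477, 0.0184, 0.0163]
tool_rot: [-0.473, 0.525, -0.525, 0.473]
ft_force: [-1.0, 0.3, -1.4]
grip_width: 0.0398
t 22.35 p [0.4477 0.0184 0.0163] F [-1.0483  0.2831 -1.4442] w 0.039750209742700424 q [-0.2093  0.7137  2.0234 -0.      0.4048 -0.1056]
axes cols [[-0.1035 -0.0002  0.9946]
 [-0.9946  0.     -0.1035]
 [-0.     -1.     -0.0002]]
```

```bash
python3 -m crank '[[[0,0,0,0,0.0005,0,10],[0,0,0,0,0.0005,0,10],[0,0,0,0,0.0005,0,10],[0,0,0,0,0,0,10],[0,0,0,0,0.0,0,10]]]'; python3 -c "
from h import *
show()"
```

```text
time: 22.98
position: [0.4478, 0.0184, 0.0158]
tool_rot: [0.473, -0.525, 0.525, -0.474]
ft_force: [0.1, -0.4, 9.3]
grip_width: 0.0396
t 22.975 p [0.4478 0.0184 0.0158] F [ 0.0935 -0.4395  9.3492] w 0.03964332104562891 q [-0.2093  0.7145  2.0239 -0.0001  0.4025 -0.1056]
axes cols [[-0.1034  0.0006  0.9946]
 [-0.9946 -0.0002 -0.1034]
 [ 0.0001 -1.      0.0006]]
```

Bench contact (+9 N). Opening, then retreating upward.

```bash
python3 -m crank '[[[0,0,0,0,-0.0005,0,50],[0,0,0,0,0,0,60],[0,0,0,0,0,0,70],[0,0,0,0,0,0,70],[0,0,0,0,0.0,0,70]]]';  python3 -m crank '[[[0,0,0,0,-0.01,0,70],[0,0,0,0,-0.025,0,70],[0,0,0,0,-0.04,0,70],[0,0,0,0,-0.05,0,70],[0,0,0,0,-0.05,0,70]]]'; python3 -m crank '[[[0,0,0,-0.05,0,-0.02,70],[0,0,0,-0.05,0,-0.02,70],[0,0,0,-0.05,0,0,70],[0,0,0,-0.05,0,0,70],[0,0,0,0,0,0,70]]]'; python3 - <<'E'
from h import *
from rig import robot
show()
s=robot.camera("side"); crop(s,170,310,170,430,"f_s.png",3)
c=robot.camera("top"); crop(c,140,250,200,430,"f_t.png",3)
for n,im,z in(("film_can",s,.025),("gem_box",c,.01),("wood_block",c,.018)):
    r=robot.spot_in(im,n)
    if r: print(n,at_z(im,r[0]["at"],z),r[0]["conf"])
E
```

```text
time: 23.6
position: [0.4477, 0.0184, 0.0153]
tool_rot: [-0.473, 0.525, -0.525, 0.473]
ft_force: [-0.4, 0.0, -0.2]
grip_width: 0.0601
time: 24.22
position: [0.4472, 0.0184, 0.1924]
tool_rot: [0.473, -0.525, 0.525, -0.473]
ft_force: [1.0, -0.0, -0.7]
grip_width: 0.061
time: 24.85
position: [0.4286, 0.2242, 0.1911]
tool_rot: [0.474, -0.524, 0.524, -0.475]
ft_force: [0.1, 0.2, -0.1]
grip_width: 0.0611
t 24.85 p [0.4286 0.2242 0.1911] F [ 0.146   0.2426 -0.0521] w 0.06105560248781584 q [0.2502 0.3972 1.8237 0.0006 0.9187 0.3484]
axes cols [[-0.0984  0.0019  0.9951]
 [-0.9951  0.0009 -0.0984]
 [-0.0011 -1.      0.0018]]
film_can [ 0.5622 -0.0324  0.025 ] 0.57
gem_box [0.5683 0.0633 0.01  ] 0.59
wood_block [ 0.5862 -0.1647  0.018 ] 0.47
```

View pics/f_s.png

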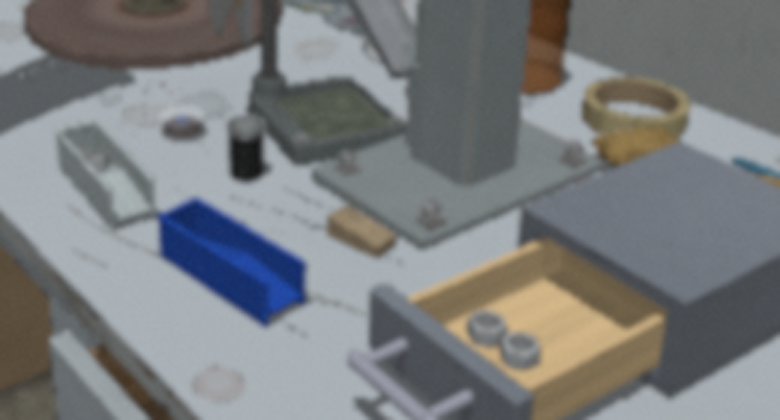

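View pics/f_t.png

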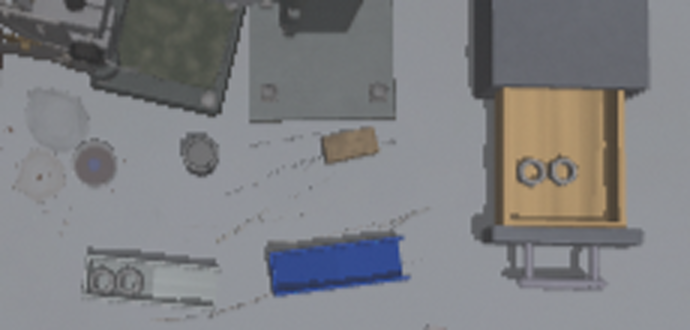

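The final pictures show the scoop upright at (150,278) in the top crop with two nuts in its rear. The other two lie in the open drawer at (530,172) and (562,170). The bystanders have not moved.

```bash
python3 -c "
from rig import robot
print(robot.hand_in())"
```

```text
the job is handed in; nothing more can be done
None
```

I pulled the drawer out to its stop. Then I tilted the scoop over it until the two front nuts slid in, levelled it and set it down where it had stood. The job was handed in at about 25 s of the 72 s allowed; no verdict is reported.

- **Drawer:** it was already about 20 mm open at the start. I pulled it until the wrist felt about 13 N against the stop. The last pictures show it still fully out, with two nuts lying flat on its floor, about 10 to 25 mm from its middle.
- **Pour:** the nuts slid between 22.8° and 24.6°. I held 24.6° for more than a second, until both were at rest.
- **Scoop:** it stands upright on the bench, with two nuts visible in its rear pocket. I felt contact with the bench (about 9 N) before letting go, and the gripper is well clear. I did not measure how level it stands, only judged it from the pictures.
- **Other things:** by eye, the canister, gem box, wooden block and blue scoop have not moved. The network's positions for the canister, gem box and block differ from the first ones by about 1 to 10 mm. That is within its scatter and below the 25 mm limit, but its confidence was low (0.47 to 0.59).
- **A check that disagreed:** with the drawer open, the handle detector reported a point about 0.1 m too far back, in the middle of the drawer. I used the gripper position and the picture instead.

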